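# Hold a repaired panel down in the spring press

## Robot

A 7-joint arm with a two-finger parallel gripper is mounted at the origin on the work surface. World frame = base frame: x ahead of the robot, y to its left, z up, the work surface at z = 0. Lengths are in m, angles in rad, forces in N, time in s.
With the tool pointing down it reaches from about 0.425 to 0.925 m from the base axis. Payload 6.8 kg.
Tool frame: the origin (TCP) lies between the finger pads; the fingertips stand 11 mm ahead of it and the grasp point (between the pads) lies 8 mm behind it; z points along the fingers, y is the line along which they close (so a half turn about z gives the same grasp; the last joint's range is limited). The gripper opens to 85 mm and grips with 20 to 120 N. Pads are 22 mm wide; open, the fingers measure 114 mm over their backs; the gripper's body (76 mm by 85 mm) begins 54 mm behind the grasp point. The pads swing forward as they close: fully open they stand 13 mm farther back than shut.
Start: joints at [-1.302, 0.477, 0.022, 1.555, -0.011, 1.109, -0.083], TCP at [0.248, 0.628, 0.214] pointing down, gripper open.
Joint ranges: [-2.96, 2.96], [-0.34, 2.1], [-1.41, 1.46], [0.24, 2.44], [-1.37, 4.51], [0.17, 1.92], [-2.96, 2.96]. Speed limits (rad/s): [2.39, 2.39, 3.14, 3.14, 3.14, 3.14, 3.14].

## Interface

Orientations are given as a rotation vector (axis times angle).
In Python, from bench import r gives the robot as it stands.
- The arm moves only by the tool send_rows, never from a script. Its argument "deltas" is a list of rows, each an object of numbers: "dx", "dy", "dz": the shift along the world's x, y, z in mm; "rx", "ry", "rz": the turn, a rotation vector about the world's x, y, z in degrees. A call has 1 to 5 rows; each row is the pose to reach, as a shift and turn from the pose commanded when the call began; what a row does not reach only later rows make up. A row lasts 1/12 s, in which the tool goes at most 41.7 mm and 7.16 degrees, less where a joint would pass 70% of its speed; a pose out of reach is approached as far as the arm can. A call with a gripper value outside its range is refused whole. "jaw" is the finger opening in mm, from 0 to 85.4, set as the call begins (left out, the last holds). The fingers move at their own pace and stop on an object; "newtons" is the grip in N (left out, the last holds). Time passes only in rows, so rows that repeat a pose let the fingers close. It gives the time, the measured TCP pose, the force, the opening and the grip force at its end, in the units of the state.
- r.get_obs(): the state, without advancing time (a new reading comes with each control period).
- r.grab_frame(name): name is "side" or "top"; returns a dict with "frame" (420x560x3 uint8, blue, green, red), "z_map" (420x560 float32, m along the optical axis (not along the pixel's ray), 0 where there is no reading), "vertical_fov" (degrees; the focal length in pixels is half the picture's height over the tangent of half this angle, whatever the lens; pixels are square), "cx", "cy" (the principal point, pixels), "xyz" and "orientation" of the camera in the world. Camera axes: x right, y down, z forward; pixel columns grow to the right and rows downward; lengths in m; the calibration is good to about 2 mm. A picture is of the moment at which its call begins.
- r.hand_in(): hands the job in; it is judged then, once.
The state is a dict: "clock": time; "joints": joint angles; "qvel": joint speeds; "tau": joint torques, N m; "tcp_pos": TCP position; "orientation": TCP orientation; "contact_force": force on the tool from outside, world axes, zero at the start; "moment": the same for the moment, N m; "grip_width": finger opening in m; "gripper_force": force on a finger pad.
Only numpy, scipy, OpenCV 4.12 (cv2) and the standard library are available. Lean on these libraries where they do the work, as an engineer would, in place of code of your own. Each camera call takes 0.05 s, during which the arm holds its last target. There are 200 camera calls.

## Task

The repaired wooden panel on the bed of the small spring press must be held down, but a sanding stick was left lying on it with its end under the press's rubber pad. Pull the stick out, lay it flat in the shallow grey tray (do not drop it in), leaving the panel where it is between its fences; then push the press's wooden knob straight down by 40 mm (give or take 5 mm, never right down to its stop), so that the pad bears on the panel, and finish still holding it down there. Leave the can of screwdrivers, the jar and the bin of offcuts alone.

Things in the scene. Friction and masses are not known exactly. Their poses are not given: they have to be found in the camera images.
- press: Small bench press, fixed. Origin on the table below the plunger axis, z up, -x out of its open front, +x to the column. Steel base 150 mm wide, 15 thick, from x -145 to +100 mm. Green column 36 mm wide, x +62 to +98. Overarm 40 mm wide, x -28 to +98, 140 to 170 mm above the table. Fence strips 8 mm high stand on the base at both sides of the panel and behind it; front open.
- plunger (a joint): Plunger travel in m: 0 up (rest), grows as the knob is pushed down, hard stop 0.060; a spring returns it. Push needed: about 5 N to start, 11 N at 0.040 with nothing below. The pad meets the bare panel at about 0.030; its own spring (400 N/m, 2 N preload) then adds: about 17 N at 0.040. With the stick in place the pad meets it at about 0.010.
- knob_top (a point): Centre of the flat top of the knob, on the plunger axis; 285 mm above the table at rest, moves down with the plunger. Flat top 44 mm across.
- knob: Dark wooden palm knob at the top of the plunger, 54 mm diameter, 30 mm high, the highest part of the press. Origin at the centre of its underside (255 mm above the table at rest), z up.
- pad: Black rubber pad at the lower end of the plunger, a disc 32 mm diameter, 12 mm high. Origin at the centre of its underside, 63 mm above the table at rest (30 mm above the panel). It is sprung: it can be pushed up to 22 mm up into the plunger.
- panel: Loose light wooden board, 180 (x) x 110 (y) x 18 mm, 0.28 kg, lying on the press base between the fences (2.5 mm play). Origin at the centre of its underside; its top is 33 mm above the table. A dark round patch 40 mm across lies flush in its top under the pad. Its front edge is 135 mm to -x of the plunger axis.
- stick: Loose wooden sanding stick, a bar 200 (x) x 26 (y) x 20 mm, about 0.07 kg. Origin at the centre of its underside, x along its length. It lies flat on the panel roughly along the press's x, its +x end under the pad with 10 mm of air above, the other end sticking out in front. Draw it out to the front (press -x) by 45 mm or more before lifting.
- tray: Shallow open grey plastic tray fixed to the table, 300 (x) x 150 (y) x 35 mm outside, walls and floor 5 mm. Origin at the centre of its underside, x along its length.
- can: Bystander: open tin can 74 mm diameter, 100 mm high, with three screwdrivers standing in it (160 mm high in all). Origin at the centre of its underside.
- jar: Bystander: closed amber jar 68 mm diameter, 85 mm high. Origin at the centre of its underside.
- bin: Bystander: grey plastic bin 170 x 150 x 120 mm with wooden offcuts standing in it. Origin at the centre of its underside.
Things that resemble listed ones, but are neither listed nor needed, are in the scene too. Of the things like the panel, leave any that is orange or purple; of the rest the larger one is meant.

How it is judged:
By the outcome, as a careful person would: the job done as asked, in the order asked, and still so for the second after the job is handed in, while the arm keeps its last pose, push and grip.
It also fails if it takes over 64 s, if anything falls off the work surface, if the arm or the gripper's body presses on something with over 40 N, if the wrist force passes 120 N, or if a joint passes its speed limit or range.

## Working session

There is one attempt and no reset: what is moved stays moved. The work goes in short steps, Python scripts to look and compute and a tool call to move; the robot and the scene stay as the last step left them, time stands still between calls to the robot, and variables do not carry over. Pictures are saved under pics/ and viewed, at most 10 in all, crops included, and the job is handed in when it is done.

Besides the shell and the picture viewer there is one more tool, called after "Emit:" as name([rows], argument=value, ...), one row to a line, values as JSON. send_rows: Moves the arm, as the interface text tells. Its arguments: {"type":"object","properties":{"deltas":{"type":"array","items":{"type":"object","properties":{"dx":{"type":"number"},"dy":{"type":"number"},"dz":{"type":"number"},"rx":{"type":"number"},"ry":{"type":"number"},"rz":{"type":"number"}}}},"jaw":{"type":"number"},"newtons":{"type":"number"}},"required":["deltas"]}

```bash
mkdir -p pics; cat > h.py <<'E'
import numpy as np, cv2
from scipy.spatial.transform import Rotation as R
from bench import r
def grab(n):
    f=r.grab_frame(n); f['f']=210/np.tan(np.radians(f['vertical_fov'])/2)
    o=np.array(f['orientation'],float)
    f['R']=R.from_rotvec(o).as_matrix() if o.shape==(3,) else (o if o.shape==(3,3) else R.from_quat(o).as_matrix())
    f['t']=np.array(f['xyz']); return f
def cloud(f):
    v,u=np.mgrid[0:420,0:560]; z=f['z_map']
    p=np.stack([(u-f['cx'])/f['f']*z,(v-f['cy'])/f['f']*z,z],-1)
    P=p@f['R'].T+f['t']; P[z==0]=np.nan; return P
E
python3 - <<'E'
from h import *
print(r.get_obs())
for n in('side','top'):
    f=grab(n); cv2.imwrite(f'pics/{n}0.png',f['frame']); np.savez(f'{n}0.npz',frame=f['frame'],P=cloud(f))
    print(n,f['xyz'],f['orientation'],f['f'],f['cx'],f['cy'])
E
```

```text
{'clock': 0.0, 'joints': array([-1.30207061,  0.47782268,  0.02234679,  1.55643923, -0.01150645,
        1.10933317, -0.08310039]), 'qvel': array([ 0.00045234,  0.00052875, -0.00058965, -0.000321  ,  0.00010014,
       -0.00055937, -0.00082729]), 'tau': array([-6.62956222e-05, -5.96434522e+01,  1.60789076e+00, -2.81192476e+01,
        1.25276449e-02,  9.23612126e-03,  3.23968436e-05]), 'tcp_pos': array([0.24816727, 0.62704695, 0.21341592]), 'orientation': array([-5.88361265e-01, -3.08578643e+00,  2.92436628e-03]), 'contact_force': array([-1.25635349,  0.19324486,  0.78483106]), 'moment': array([-0.04182676,  0.04273602, -0.02285471]), 'gripper_force': 0.0, 'grip_width': 0.08549446030115516}
side [-0.34924672 -0.8520342   1.10069333] [-2.06434347  0.84193903 -0.42381577] 545.6966493805356 273.5499333760994 210.43569787782963
top [0.40321995 0.04865327 1.64934524] [-2.19490825  2.17137302 -0.11234179] 455.72421510625554 282.8722121668177 214.739762206414
```

View pics/side0.png

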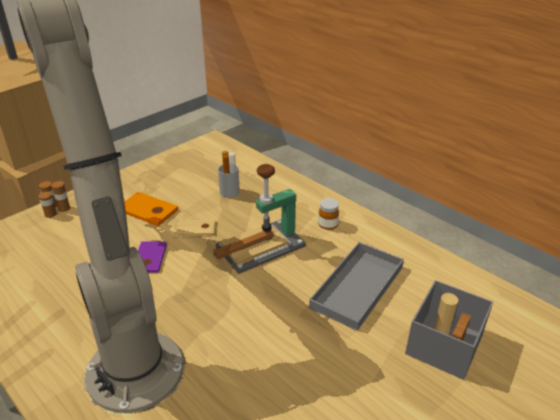

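View pics/top0.png

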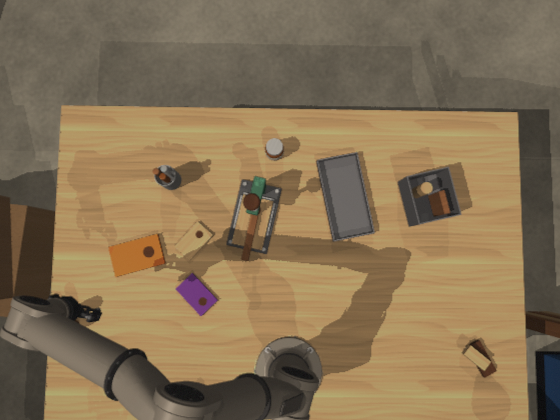

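The side view shows the press at about (270,220), with its stick pointing out to (225,248). The tray is at (358,284), the jar at (329,213), the can at (228,180) and the bin at (450,325). In the top view the knob is at (251,202), the stick runs down to (247,258), and the tray is at (345,196). Next I'll measure these.

```bash
python3 - <<'E'
from h import *
d=np.load('top0.npz'); s=np.load('side0.npz')
out=[]
for n,(x,y,w,h),k in(('top',(215,130,170,130),4),('side',(200,150,130,130),4)):
    im=np.load(n+'0.npz')['frame'][y:y+h,x:x+w]; out.append(cv2.resize(im,None,fx=k,fy=k,interpolation=cv2.INTER_CUBIC))
cv2.imwrite('pics/top_z.png',out[0]);cv2.imwrite('pics/side_z.png',out[1])
P=d['P']; F=d['frame']; hsv=cv2.cvtColor(F,cv2.COLOR_BGR2HSV)
def st(name,m):
    q=P[m]; print(name,len(q),np.nanmedian(q,0).round(4),np.nanmin(q,0).round(3),np.nanmax(q,0).round(3))
v,u=np.mgrid[0:420,0:560]
roi=(u>215)&(u<300)&(v>150)&(v<275)
st('knob',roi&(P[...,2]>.26))
st('green',roi&(P[...,2]>.13)&(P[...,2]<.2))
g=roi&(P[...,2]>.155)&(P[...,2]<.18)&(hsv[...,0]>50)&(hsv[...,0]<90); st('arm',g)
k=roi&(P[...,2]>.045)&(P[...,2]<.065); st('stick',k)
print(cv2.minAreaRect(P[k][:,:2].astype(np.float32)*1000))
b=roi&(P[...,2]>.008)&(P[...,2]<.065); st('base',b)
print(cv2.minAreaRect(P[b][:,:2].astype(np.float32)*1000))
t=(u>305)&(u<385)&(v>140)&(v<250)&(P[...,2]>.02)&(P[...,2]<.05); st('tray rim',t)
print(cv2.minAreaRect(P[t][:,:2].astype(np.float32)*1000))
for nm,(a,b_,c,e) in dict(can=(150,185,160,195),jar=(262,288,135,162),bin=(395,465,165,230)).items(): st(nm,(u>a)&(u<b_)&(v>c)&(v<e)&(P[...,2]>.03))
# side knob, stick
P=s['P'];roi=(u>200)&(u<310)&(v>150)&(v<275)
st('s knob top',roi&(P[...,2]>.275)&(P[...,2]<.295));
hs=cv2.cvtColor(s['frame'],cv2.COLOR_BGR2HSV)
k=roi&(P[...,2]>.045)&(P[...,2]<.06)&(hs[...,0]<18)&(hs[...,1]>120); st('s stick',k); print(cv2.minAreaRect(P[k][:,:2].astype(np.float32)*1000))
E
```

```text
knob 247 [0.5643 0.1259 0.283 ] [0.539 0.102 0.265] [0.59  0.154 0.292]
green 295 [0.6214 0.1134 0.1682] [0.536 0.088 0.141] [0.662 0.148 0.183]
arm 249 [0.6222 0.1134 0.1685] [0.536 0.091 0.157] [0.658 0.145 0.178]
stick 385 [0.4792 0.141  0.0522] [0.385 0.031 0.045] [0.771 0.171 0.063]
((584.4371337890625, 118.1134262084961), (58.17048645019531, 406.28399658203125), 73.07815551757812)
base 2544 [0.5206 0.1301 0.0288] [ 0.335 -0.034  0.008] [0.781 0.266 0.063]
((558.4766845703125, 117.96368408203125), (446.67236328125, 297.47528076171875), 1.2193881273269653)
tray rim 454 [ 0.6271 -0.2005  0.0322] [ 0.458 -0.299  0.02 ] [ 0.778 -0.092  0.045]
((617.7418212890625, -195.43771362304688), (300.169189453125, 151.39425659179688), 12.046199798583984)
can 412 [0.6682 0.4237 0.1011] [0.636 0.398 0.03 ] [0.708 0.473 0.168]
jar 319 [0.7756 0.0601 0.0821] [0.748 0.028 0.03 ] [0.811 0.092 0.095]
bin 1680 [ 0.6175 -0.5052  0.0932] [ 0.513 -0.575  0.03 ] [ 0.713 -0.39   0.136]
s knob top 178 [0.5584 0.1197 0.2844] [0.537 0.097 0.275] [0.59  0.148 0.291]
s stick 446 [0.4709 0.1378 0.053 ] [0.382 0.102 0.045] [0.579 0.173 0.059]
((481.7734375, 137.61463928222656), (35.39936828613281, 201.8338623046875), 77.9890365600586)
```

View pics/top_z.png

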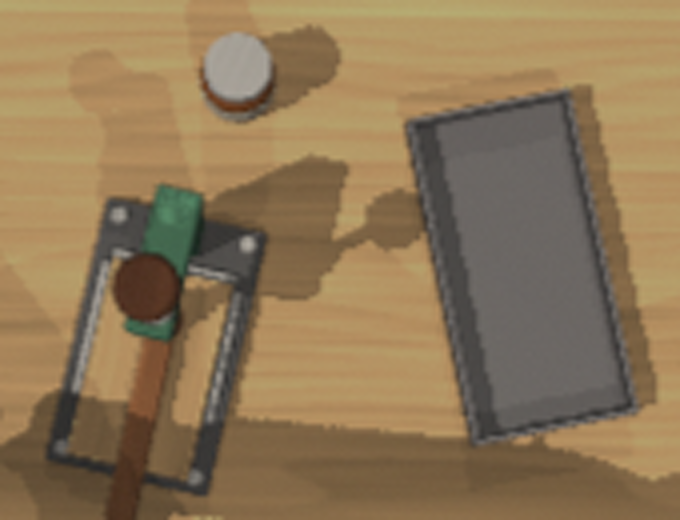

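View pics/side_z.png

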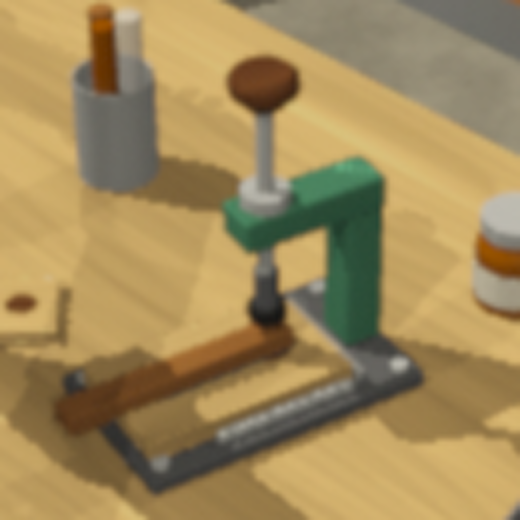

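The zoomed top view shows the base corners at about (110,198), (265,235), (205,492) and (50,458), with the stick leaving the overarm at (150,340). The side zoom shows the stick's end under the pad at (270,330). Next step: refine the yaw by casting rays.

```bash
cat >> h.py <<'E'
def ray(f,uv,z):
    uv=np.atleast_2d(np.array(uv,float)); d=np.c_[(uv[:,0]-f['cx'])/f['f'],(uv[:,1]-f['cy'])/f['f'],np.ones(len(uv))]@f['R'].T
    return f['t']+d*((z-f['t'][2])/d[:,2])[:,None]
def big(m):
    n,l,s,c=cv2.connectedComponentsWithStats(m.astype(np.uint8)); i=1+s[1:,4].argmax(); return l==i
def stickmask(f,roi):
    h=cv2.cvtColor(f['frame'],cv2.COLOR_BGR2HSV); u0,u1,v0,v1=roi
    m=(h[...,0]<14)&(h[...,1]>110); k=np.zeros_like(m); k[v0:v1,u0:u1]=m[v0:v1,u0:u1]; return big(k)
def rect(p):
    (c,(a,b),t)=cv2.minAreaRect((p[:,:2]*1000).astype(np.float32)); 
    if a<b: a,b,t=b,a,t+90
    return np.round(c,1),round(a,1),round(b,1),round((t+90)%180-90,1)
E
python3 - <<'E'
from h import *
f=grab('top'); P=cloud(f)
c=np.array([(110,198),(265,235),(205,492),(50,458)])/4+[215,130]
B=ray(f,c,.015)[:,:2]; print('base corners',B.round(3)); 
print('yaw',np.degrees(np.arctan2(*( (B[0]+B[1]-B[2]-B[3])[::-1]))),'ctr',B.mean(0),'len',np.linalg.norm(B[0]-B[3]),np.linalg.norm(B[0]-B[1]))
m=stickmask(f,(215,300,208,290)); q=np.argwhere(m)[:,::-1]; print('stick',rect(ray(f,q,.053)))
h=cv2.cvtColor(f['frame'],cv2.COLOR_BGR2HSV)
roi=np.zeros((420,560),bool); roi[170:225,230:280]=1
g=big(roi&(h[...,0]>55)&(h[...,0]<90)&(h[...,1]>80)); print('arm',rect(ray(f,np.argwhere(g)[:,::-1],.17)))
k=roi&(P[...,2]>.262); k=big(k); q=np.argwhere(k)[:,::-1]; print('knob top',rect(ray(f,q,.27)))
s=grab('side'); m=stickmask(s,(205,280,225,265)); print('side stick', rect(ray(s,np.argwhere(m)[:,::-1],.05)))
Ps=cloud(s); h2=cv2.cvtColor(s['frame'],cv2.COLOR_BGR2HSV)
roi=np.zeros((420,560),bool); roi[160:182,250:282]=1
k=big(roi&(Ps[...,2]>.25)&(h2[...,2]<130)); q=np.argwhere(k)[:,::-1]; print('side knob',rect(ray(s,q,.27)),q.mean(0), ray(s,[q.mean(0)],.268))
kd=P[(P[...,1]>.45)&(P[...,2]>.15)&(P[...,0]<.45)&(P[...,0]>.1)]
t=r.get_obs()['tcp_pos']
for z in np.arange(.15,.6,.04):
    q=kd[(kd[:,2]>z)&(kd[:,2]<z+.04)]
    if len(q): e=q-t; a=e[:,:2]@np.array([.368,.93]); print(z.round(2),len(q),'radial',a.min().round(3),a.max().round(3))
E
```

```text
base corners [[0.674 0.173]
 [0.642 0.032]
 [0.41  0.084]
 [0.439 0.222]]
yaw -12.127926474243138 ctr [0.54143635 0.12779506] len 0.24053939172731773 0.14425527728336074
stick (array([464.4, 143.3]), 159.5, 25.4, -11.6)
arm (array([624.7, 109.2]), 61.7, 39.7, -13.0)
knob top (array([566.3, 126.6]), 52.0, 51.7, 45.6)
side stick (array([451.6, 285.3]), 6.4, 5.2, -44.6)
side knob (array([565.8, 130.8]), 74.6, 51.9, 17.8) [265.53723404 170.97340426] [[0.57087883 0.1323135  0.268     ]]
0.23 16 radial -0.054 0.045
0.27 90 radial -0.074 0.077
0.31 204 radial -0.072 0.073
0.35 131 radial -0.064 0.016
0.39 152 radial -0.038 0.021
0.43 147 radial -0.039 0.03
0.47 28 radial -0.021 0.008
0.51 75 radial -0.059 0.043
0.55 350 radial -0.075 0.047
0.59 1618 radial -0.164 0.036
```

Emit:
send_rows([
  {"dx": 16,"dy": -35,"rz": 2},
  {"dx": 32,"dy": -70,"rz": 4},
  {"dx": 48,"dy": -105,"rz": 6},
  {"dx": 64,"dy": -140,"rz": 8},
  {"dx": 80,"dy": -175,"rz": 9.8},
], jaw=50, newtons=40)

```text
$.deltas[0]: bad value
```

Emit:
send_rows([
  {"dx": 16,"dy": -35},
  {"dx": 32,"dy": -70},
  {"dx": 48,"dy": -105},
  {"dx": 64,"dy": -140},
  {"dx": 80,"dy": -175},
])

```text
$.deltas[0]: bad value
```

Emit:
send_rows([
  {"dx": 16,"dy": -34},
  {"dx": 32,"dy": -68},
  {"dx": 48,"dy": -102},
  {"dx": 62,"dy": -135},
  {"dx": 62,"dy": -135},
])

```text
$.deltas[0]: bad value
```

Emit:
send_rows([
  {"dx": 16,"dy": -35,"dz": 0,"rx": 0,"ry": 0,"rz": 2},
  {"dx": 32,"dy": -70,"dz": 0,"rx": 0,"ry": 0,"rz": 4},
  {"dx": 48,"dy": -105,"dz": 0,"rx": 0,"ry": 0,"rz": 6},
  {"dx": 64,"dy": -140,"dz": 0,"rx": 0,"ry": 0,"rz": 8},
  {"dx": 80,"dy": -175,"dz": 0,"rx": 0,"ry": 0,"rz": 10},
], jaw=50, newtons=40)

```text
clock: 0.62
tcp_pos: [0.3288, 0.4508, 0.2142]
orientation: [-0.314, -3.126, 0.0]
contact_force: [1.8, -0.6, -0.5]
grip_width: 0.0502
gripper_force: 0.0
```

Emit:
send_rows([
  {"dx": 16,"dy": -35,"dz": 0,"rx": 0,"ry": 0,"rz": 0},
  {"dx": 32,"dy": -70,"dz": 0,"rx": 0,"ry": 0,"rz": 0},
  {"dx": 48,"dy": -105,"dz": 0,"rx": 0,"ry": 0,"rz": 0},
  {"dx": 64,"dy": -140,"dz": 0,"rx": 0,"ry": 0,"rz": 0},
  {"dx": 80,"dy": -175,"dz": 0,"rx": 0,"ry": 0,"rz": 0},
])

```text
clock: 1.03
tcp_pos: [0.4087, 0.2758, 0.2145]
orientation: [0.317, 3.126, 0.0]
contact_force: [0.1, 0.7, -0.1]
grip_width: 0.0501
gripper_force: 0.0
```

Emit:
send_rows([
  {"dx": 16,"dy": -34,"dz": 0,"rx": 0,"ry": 0,"rz": 0},
  {"dx": 32,"dy": -68,"dz": 0,"rx": 0,"ry": 0,"rz": 0},
  {"dx": 48,"dy": -102,"dz": 0,"rx": 0,"ry": 0,"rz": 0},
  {"dx": 61,"dy": -134,"dz": 0,"rx": 0,"ry": 0,"rz": 0},
  {"dx": 61,"dy": -134,"dz": 0,"rx": 0,"ry": 0,"rz": 0},
])

```text
clock: 1.45
tcp_pos: [0.4717, 0.1361, 0.2147]
orientation: [0.333, 3.122, -0.004]
contact_force: [-0.4, -0.3, -0.4]
grip_width: 0.0499
gripper_force: 0.0
```

Emit:
send_rows([
  {"dx": 0,"dy": 0,"dz": 0,"rx": 0,"ry": 0,"rz": 0},
  {"dx": 0,"dy": 0,"dz": 0,"rx": 0,"ry": 0,"rz": 0},
])

```text
clock: 1.62
tcp_pos: [0.4691, 0.1443, 0.2144]
orientation: [-0.317, -3.125, -0.001]
contact_force: [-0.4, -0.2, 0.7]
grip_width: 0.0499
gripper_force: 0.0
```

```bash
python3 - <<'E'
from h import *
o=r.get_obs(); print(o['joints'].round(3),o['tcp_pos'],o['orientation'])
print(np.degrees(R.from_rotvec(o['orientation']).as_matrix()).round(1)/57.3)
E
```

```text
[-0.627  0.17   0.227  1.998 -0.047  0.978  0.992] [0.46909312 0.14425458 0.21435836] [-3.17012138e-01 -3.12523485e+00 -6.82684374e-04]
[[-0.97905759  0.20069808 -0.        ]
 [ 0.20069808  0.97905759  0.        ]
 [ 0.          0.         -1.        ]]
```

Emit:
send_rows([
  {"dx": 0,"dy": -2,"dz": -35,"rx": 0,"ry": 0,"rz": 0},
  {"dx": 0,"dy": -2,"dz": -70,"rx": 0,"ry": 0,"rz": 0},
  {"dx": 0,"dy": -2,"dz": -105,"rx": 0,"ry": 0,"rz": 0},
  {"dx": 0,"dy": -2,"dz": -130,"rx": 0,"ry": 0,"rz": 0},
  {"dx": 0,"dy": -2,"dz": -130,"rx": 0,"ry": 0,"rz": 0},
])

```text
clock: 2.03
tcp_pos: [0.4652, 0.1423, 0.0801]
orientation: [-0.311, -3.118, 0.006]
contact_force: [-2.1, -0.4, 0.8]
grip_width: 0.0501
gripper_force: 0.0
```

Emit:
send_rows([
  {"dx": 0,"dy": 0,"dz": -10,"rx": 0,"ry": 0,"rz": 0},
  {"dx": 0,"dy": 0,"dz": -20,"rx": 0,"ry": 0,"rz": 0},
  {"dx": 0,"dy": 0,"dz": -30,"rx": 0,"ry": 0,"rz": 0},
  {"dx": 0,"dy": 0,"dz": -39,"rx": 0,"ry": 0,"rz": 0},
  {"dx": 0,"dy": 0,"dz": -39,"rx": 0,"ry": 0,"rz": 0},
])

```text
clock: 2.45
tcp_pos: [0.4687, 0.1416, 0.0443]
orientation: [-0.317, -3.124, 0.001]
contact_force: [-0.9, -0.3, 0.2]
grip_width: 0.0501
gripper_force: 0.0
```

```bash
python3 - <<'E'
from h import *
print(r.get_obs()['tcp_pos'])
a=grab('side')['frame'][170:290,180:320]; b=grab('top')['frame'][160:280,200:340]
cv2.imwrite('pics/grip.png',cv2.resize(np.vstack([a,b])[:, :],None,fx=2.5,fy=2.5,interpolation=cv2.INTER_CUBIC))
E
```

```text
[0.46870943 0.14163037 0.04431374]
```

View pics/grip.png

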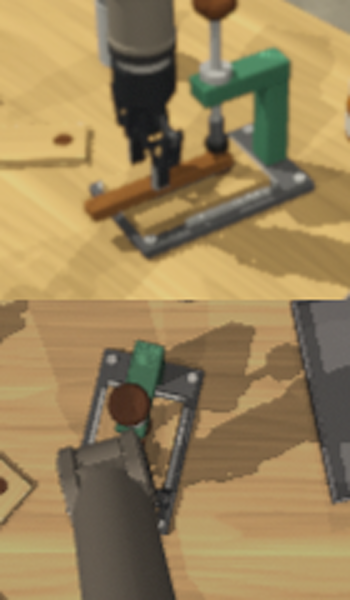

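The side view shows the fingers straddling the stick at (155,165), clear of the plunger at (215,130). Closing the jaws now.

Emit:
send_rows([
  {"dx": 0,"dy": 0,"dz": 0,"rx": 0,"ry": 0,"rz": 0},
  {"dx": 0,"dy": 0,"dz": 0,"rx": 0,"ry": 0,"rz": 0},
  {"dx": 0,"dy": 0,"dz": 0,"rx": 0,"ry": 0,"rz": 0},
  {"dx": 0,"dy": 0,"dz": 0,"rx": 0,"ry": 0,"rz": 0},
  {"dx": 0,"dy": 0,"dz": 0,"rx": 0,"ry": 0,"rz": 0},
], jaw=15, newtons=40)

```text
clock: 2.97
tcp_pos: [0.4695, 0.1417, 0.0456]
orientation: [0.317, 3.125, 0.0]
contact_force: [-0.4, -0.5, -0.7]
grip_width: 0.0153
gripper_force: 0.0
```

```bash
python3 - <<'E'
from h import *
a=grab('side')['frame'][170:290,180:320]
cv2.imwrite('pics/grip2.png',cv2.resize(a,None,fx=5,fy=5,interpolation=cv2.INTER_CUBIC))
E
```

```text
(no output)
```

View pics/grip2.png

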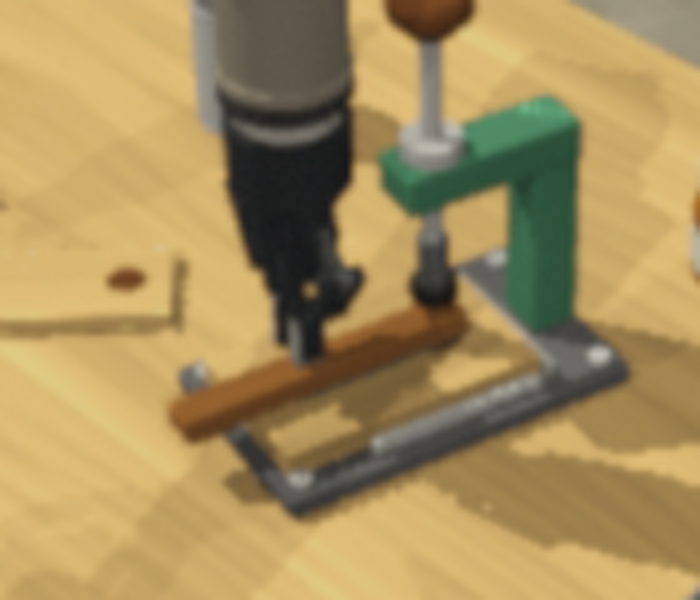

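The jaws closed to 15 mm with no grip force, and the fingertips at (312,358) look to be at the stick's top edge, so they passed above it. I'll check the real tip height against the reported TCP.

```bash
python3 - <<'E'
from h import *
f=grab('side'); P=cloud(f); F=f['frame']
x0=180+300/5;y0=170
for v in range(222,252,2):
    print(v,[(F[v,u].tolist(),P[v,u].round(3).tolist()) for u in (240,242)])
E
```

```text
222 [([26, 24, 24], [0.451, 0.115, 0.156]), ([26, 26, 24], [0.456, 0.112, 0.155])]
224 [([28, 27, 26], [0.456, 0.122, 0.142]), ([28, 27, 26], [0.468, 0.127, 0.133])]
226 [([31, 33, 36], [0.457, 0.123, 0.133]), ([46, 62, 73], [0.464, 0.122, 0.131])]
228 [([42, 64, 78], [0.46, 0.127, 0.123]), ([69, 111, 136], [0.565, 0.245, 0.001])]
230 [([29, 30, 33], [0.46, 0.128, 0.114]), ([36, 38, 41], [0.453, 0.11, 0.129])]
232 [([32, 32, 30], [0.45, 0.116, 0.119]), ([35, 36, 35], [0.451, 0.109, 0.123])]
234 [([42, 43, 43], [0.457, 0.125, 0.103]), ([36, 36, 34], [0.451, 0.108, 0.116])]
236 [([50, 53, 53], [0.458, 0.127, 0.094]), ([27, 26, 25], [0.464, 0.124, 0.092])]
238 [([55, 59, 60], [0.454, 0.122, 0.092]), ([30, 29, 28], [0.461, 0.121, 0.088])]
240 [([55, 60, 61], [0.456, 0.125, 0.08]), ([29, 29, 29], [0.467, 0.129, 0.073])]
242 [([65, 74, 83], [0.461, 0.132, 0.066]), ([44, 57, 72], [0.467, 0.13, 0.064])]
244 [([49, 90, 135], [0.463, 0.135, 0.056]), ([34, 68, 106], [0.467, 0.13, 0.056])]
246 [([32, 65, 103], [0.461, 0.133, 0.05]), ([28, 58, 93], [0.469, 0.133, 0.045])]
248 [([29, 57, 89], [0.458, 0.129, 0.046]), ([38, 62, 90], [0.464, 0.128, 0.043])]
250 [([50, 85, 109], [0.461, 0.133, 0.034]), ([57, 94, 118], [0.466, 0.13, 0.033])]
```

Emit:
send_rows([
  {"dx": 0,"dy": 0,"dz": 0,"rx": 0,"ry": 0,"rz": 0},
  {"dx": 0,"dy": 0,"dz": 0,"rx": 0,"ry": 0,"rz": 0},
  {"dx": 0,"dy": 0,"dz": 0,"rx": 0,"ry": 0,"rz": 0},
  {"dx": 0,"dy": 0,"dz": 0,"rx": 0,"ry": 0,"rz": 0},
], jaw=50)

```text
clock: 3.4
tcp_pos: [0.4694, 0.1416, 0.0454]
orientation: [0.317, 3.126, -0.0]
contact_force: [-0.5, -0.0, -2.0]
grip_width: 0.0499
gripper_force: 0.0
```

Emit:
send_rows([
  {"dx": 0,"dy": 0,"dz": -4,"rx": 0,"ry": 0,"rz": 0},
  {"dx": 0,"dy": 0,"dz": -8,"rx": 0,"ry": 0,"rz": 0},
  {"dx": 0,"dy": 0,"dz": -12,"rx": 0,"ry": 0,"rz": 0},
  {"dx": 0,"dy": 0,"dz": -15,"rx": 0,"ry": 0,"rz": 0},
  {"dx": 0,"dy": 0,"dz": -15,"rx": 0,"ry": 0,"rz": 0},
])

```text
clock: 3.82
tcp_pos: [0.4688, 0.1414, 0.0295]
orientation: [-0.317, -3.124, 0.001]
contact_force: [-1.2, 0.1, -0.0]
grip_width: 0.0498
gripper_force: 0.0
```

```bash
python3 - <<'E'
from h import *
print(r.get_obs()['tcp_pos'],r.get_obs()['contact_force'])
f=grab('side'); P=cloud(f); F=f['frame']; h=cv2.cvtColor(F,cv2.COLOR_BGR2HSV)
# grey (unsaturated) finger pixels near the gripper; lowest per column
d=np.hypot(P[...,0]-.468,P[...,1]-.141)
m=(d<.07)&(h[...,1]<90)&(P[...,2]>.03)&(P[...,2]<.1)
for u in range(225,262,2):
    v=np.where(m[:,u])[0]
    if len(v): print(u,v.max(),P[v.max(),u].round(3),P[min(v.max()+1,419),u].round(3),F[v.max(),u])
E
```

```text
[0.46878526 0.14144398 0.02954644] [-1.23390151  0.14425191 -0.04623354]
227 255 [0.417 0.143 0.035] [0.429 0.159 0.014] [64 76 93]
231 230 [0.468 0.181 0.081] [0.464 0.176 0.082] [109 145 166]
233 237 [0.469 0.174 0.057] [0.463 0.166 0.061] [38 45 50]
235 237 [0.47  0.166 0.061] [0.471 0.166 0.057] [25 28 32]
237 236 [0.482 0.17  0.056] [0.48  0.168 0.054] [29 36 42]
241 249 [0.466 0.135 0.034] [0.461 0.13  0.036] [ 72  89 102]
243 249 [0.451 0.107 0.06 ] [0.464 0.123 0.039] [70 86 95]
245 248 [0.46  0.108 0.058] [0.476 0.128 0.033] [45 58 67]
247 247 [0.463 0.103 0.063] [0.48  0.123 0.037] [45 60 69]
```

Emit:
send_rows([
  {"dx": 0,"dy": 0,"dz": -4,"rx": 0,"ry": 0,"rz": 0},
  {"dx": 0,"dy": 0,"dz": -8,"rx": 0,"ry": 0,"rz": 0},
  {"dx": 0,"dy": 0,"dz": -12,"rx": 0,"ry": 0,"rz": 0},
  {"dx": 0,"dy": 0,"dz": -14,"rx": 0,"ry": 0,"rz": 0},
  {"dx": 0,"dy": 0,"dz": -14,"rx": 0,"ry": 0,"rz": 0},
])

```text
clock: 4.28
tcp_pos: [0.469, 0.1415, 0.0158]
orientation: [-0.317, -3.125, 0.001]
contact_force: [-0.5, 0.9, -0.5]
grip_width: 0.0504
gripper_force: 0.0
```

```bash
python3 - <<'E'
from h import *
print(r.get_obs()['tcp_pos'],r.get_obs()['contact_force'])
f=grab('side'); P=cloud(f); F=f['frame']; h=cv2.cvtColor(F,cv2.COLOR_BGR2HSV)
d=np.hypot(P[...,0]-.468,P[...,1]-.141)
for u in (243,245,247):
    for v in range(244,260): print(u,v,P[v,u].round(3),F[v,u])
E
```

```text
[0.46897838 0.14151158 0.01583666] [-0.54679621  0.88393043 -0.48135574]
243 244 [0.457 0.113 0.072] [44 47 46]
243 245 [0.455 0.111 0.07 ] [52 55 56]
243 246 [0.455 0.112 0.066] [55 59 60]
243 247 [0.459 0.116 0.058] [56 60 61]
243 248 [0.453 0.11  0.061] [60 64 66]
243 249 [0.457 0.115 0.052] [62 67 67]
243 250 [0.454 0.112 0.051] [60 66 66]
243 251 [0.457 0.115 0.044] [63 68 71]
243 252 [0.456 0.114 0.041] [71 85 93]
243 253 [0.45  0.107 0.045] [ 77 107 127]
243 254 [0.454 0.113 0.035] [ 78 128 156]
243 255 [0.453 0.112 0.032] [ 89 149 181]
243 256 [0.448 0.105 0.035] [ 92 153 185]
243 257 [0.449 0.107 0.029] [ 90 149 182]
243 258 [0.441 0.098 0.036] [ 84 139 170]
243 259 [0.44  0.097 0.034] [ 65 109 136]
245 244 [0.445 0.09  0.092] [34 34 33]
245 245 [0.447 0.092 0.086] [30 31 29]
245 246 [0.46  0.108 0.065] [29 29 28]
245 247 [0.457 0.105 0.065] [29 29 28]
245 248 [0.457 0.106 0.061] [33 33 33]
245 249 [0.459 0.107 0.055] [37 38 38]
245 250 [0.454 0.102 0.057] [33 34 34]
245 251 [0.46  0.11  0.045] [40 45 49]
245 252 [0.464 0.114 0.036] [55 71 83]
245 253 [0.464 0.115 0.032] [ 6
[... 213 characters left out ...]
14 143]
245 259 [0.446 0.094 0.032] [ 56  95 120]
247 244 [0.453 0.09  0.088] [30 31 33]
247 245 [0.452 0.09  0.084] [29 33 38]
247 246 [0.467 0.107 0.062] [33 36 41]
247 247 [0.46  0.1   0.066] [37 43 47]
247 248 [0.465 0.105 0.056] [37 44 50]
247 249 [0.467 0.108 0.05 ] [35 44 49]
247 250 [0.463 0.104 0.05 ] [45 59 69]
247 251 [0.462 0.102 0.048] [ 60  84 100]
247 252 [0.471 0.113 0.033] [ 60  93 114]
247 253 [0.467 0.108 0.034] [ 56  94 117]
247 254 [0.464 0.105 0.034] [ 56  96 120]
247 255 [0.46  0.101 0.034] [ 64 108 136]
247 256 [0.46  0.101 0.031] [ 77 129 159]
247 257 [0.456 0.097 0.032] [ 69 116 144]
247 258 [0.456 0.097 0.028] [ 57  97 122]
247 259 [0.455 0.096 0.025] [ 54  92 116]
```

Emit:
send_rows([
  {"dx": 0,"dy": 0,"dz": 0,"rx": 0,"ry": 0,"rz": 0},
  {"dx": 0,"dy": 0,"dz": 0,"rx": 0,"ry": 0,"rz": 0},
  {"dx": 0,"dy": 0,"dz": 0,"rx": 0,"ry": 0,"rz": 0},
  {"dx": 0,"dy": 0,"dz": 0,"rx": 0,"ry": 0,"rz": 0},
  {"dx": 0,"dy": 0,"dz": 0,"rx": 0,"ry": 0,"rz": 0},
], jaw=10, newtons=40)

```text
clock: 4.75
tcp_pos: [0.4696, 0.1417, 0.0167]
orientation: [0.317, 3.125, 0.001]
contact_force: [-1.5, 0.2, 4.0]
grip_width: 0.0251
gripper_force: 39.7
```

Emit:
send_rows([
  {"dx": 0,"dy": 0,"dz": 2,"rx": 0,"ry": 0,"rz": 0},
  {"dx": 0,"dy": 0,"dz": 4,"rx": 0,"ry": 0,"rz": 0},
  {"dx": 0,"dy": 0,"dz": 4,"rx": 0,"ry": 0,"rz": 0},
])

```text
clock: 5.0
tcp_pos: [0.4695, 0.1417, 0.0207]
orientation: [0.317, 3.125, 0.0]
contact_force: [-0.3, 0.7, -0.2]
grip_width: 0.0254
gripper_force: 39.4
```

Emit:
send_rows([
  {"dx": -5,"dy": 1,"dz": 0,"rx": 0,"ry": 0,"rz": 0},
  {"dx": -12,"dy": 2.5,"dz": 0,"rx": 0,"ry": 0,"rz": 0},
  {"dx": -20,"dy": 4.2,"dz": 0,"rx": 0,"ry": 0,"rz": 0},
  {"dx": -28,"dy": 6,"dz": 0,"rx": 0,"ry": 0,"rz": 0},
  {"dx": -28,"dy": 6,"dz": 0,"rx": 0,"ry": 0,"rz": 0},
])

```text
clock: 5.42
tcp_pos: [0.4386, 0.148, 0.0201]
orientation: [-0.314, -3.123, 0.001]
contact_force: [-0.0, -0.2, -1.0]
grip_width: 0.0254
gripper_force: 39.4
```

Emit:
send_rows([
  {"dx": -8,"dy": 1.7,"dz": 0,"rx": 0,"ry": 0,"rz": 0},
  {"dx": -16,"dy": 3.4,"dz": 0,"rx": 0,"ry": 0,"rz": 0},
  {"dx": -24,"dy": 5,"dz": 0,"rx": 0,"ry": 0,"rz": 0},
  {"dx": -32,"dy": 6.8,"dz": 0,"rx": 0,"ry": 0,"rz": 0},
  {"dx": -32,"dy": 6.8,"dz": 0,"rx": 0,"ry": 0,"rz": 0},
])

```text
clock: 5.83
tcp_pos: [0.407, 0.1546, 0.0202]
orientation: [-0.315, -3.124, 0.001]
contact_force: [-0.6, -0.2, -0.4]
grip_width: 0.025
gripper_force: 39.4
```

```bash
python3 - <<'E'
from h import *
print(r.get_obs()['tcp_pos'],r.get_obs()['joints'].round(2))
a=grab('side')['frame'][170:290,180:320]
cv2.imwrite('pics/pull.png',cv2.resize(a,None,fx=4,fy=4,interpolation=cv2.INTER_CUBIC))
E
```

```text
[0.40702738 0.15463903 0.02019185] [-0.65  0.41  0.17  2.27 -0.15  0.47  1.01]
```

View pics/pull.png

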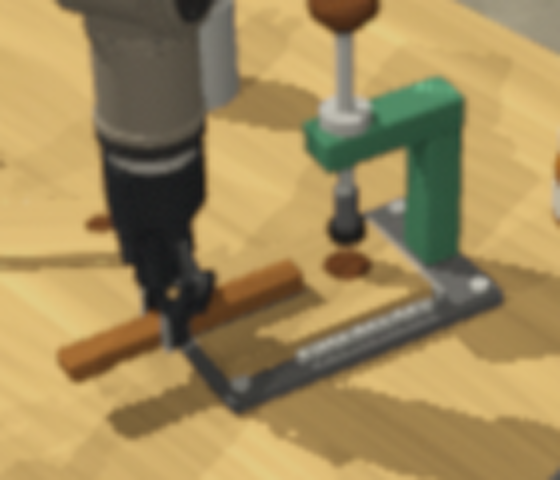

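The view shows the stick's end clear of the pad, at (295,270). The panel's patch is still under the pad at (345,265). Next: lift, then swing sideways to the tray.

Emit:
send_rows([
  {"dx": 0,"dy": 0,"dz": 20,"rx": 0,"ry": 0,"rz": 0},
  {"dx": 0,"dy": 0,"dz": 45,"rx": 0,"ry": 0,"rz": 0},
  {"dx": 0,"dy": 0,"dz": 70,"rx": 0,"ry": 0,"rz": 0},
  {"dx": 0,"dy": 0,"dz": 95,"rx": 0,"ry": 0,"rz": 0},
  {"dx": 0,"dy": 0,"dz": 95,"rx": 0,"ry": 0,"rz": 0},
])

```text
clock: 6.3
tcp_pos: [0.4125, 0.1557, 0.1194]
orientation: [0.318, 3.119, 0.007]
contact_force: [1.3, 0.4, -0.6]
grip_width: 0.0254
gripper_force: 39.5
```

Emit:
send_rows([
  {"dx": 2,"dy": -20,"dz": 0,"rx": 0,"ry": 0,"rz": 0},
  {"dx": 7,"dy": -45,"dz": 0,"rx": 0,"ry": 0,"rz": 0},
  {"dx": 15,"dy": -75,"dz": 0,"rx": 0,"ry": 0,"rz": 0},
  {"dx": 25,"dy": -105,"dz": 0,"rx": 0,"ry": 0,"rz": 0},
  {"dx": 35,"dy": -135,"dz": 0,"rx": 0,"ry": 0,"rz": 0},
])

```text
clock: 6.72
tcp_pos: [0.4446, 0.0181, 0.1152]
orientation: [0.316, 3.125, 0.0]
contact_force: [1.0, 0.7, -0.2]
grip_width: 0.0251
gripper_force: 39.5
```

Emit:
send_rows([
  {"dx": 6,"dy": -30,"dz": 0,"rx": 0,"ry": 0,"rz": 0},
  {"dx": 16,"dy": -60,"dz": 0,"rx": 0,"ry": 0,"rz": 0},
  {"dx": 26,"dy": -90,"dz": 0,"rx": 0,"ry": 0,"rz": 3},
  {"dx": 40,"dy": -115,"dz": 0,"rx": 0,"ry": 0,"rz": 6},
  {"dx": 55,"dy": -140,"dz": 0,"rx": 0,"ry": 0,"rz": 9},
])

```text
clock: 7.13
tcp_pos: [0.4994, -0.1225, 0.115]
orientation: [-0.069, -3.14, 0.0]
contact_force: [0.1, 0.8, -0.1]
grip_width: 0.0253
gripper_force: 39.4
```

```bash
python3 - <<'E'
from h import *
o=r.get_obs();print(o['tcp_pos'],o['orientation'],o['joints'].round(2),o['grip_width'])
E
```

```text
[ 0.49938986 -0.12245498  0.11496574] [-6.85913265e-02 -3.14041189e+00  1.73761508e-04] [-0.15  0.35  0.32  2.05 -0.16  0.77  1.8 ] 0.02531837600143092
```

Emit:
send_rows([
  {"dx": 26,"dy": -19,"dz": 0,"rx": 0,"ry": 0,"rz": 4},
  {"dx": 52,"dy": -38,"dz": 0,"rx": 0,"ry": 0,"rz": 8},
  {"dx": 78,"dy": -57,"dz": 0,"rx": 0,"ry": 0,"rz": 12},
  {"dx": 105,"dy": -76,"dz": 0,"rx": 0,"ry": 0,"rz": 14.5},
  {"dx": 105,"dy": -76,"dz": 0,"rx": 0,"ry": 0,"rz": 14.5},
])

```text
clock: 7.55
tcp_pos: [0.6087, -0.2014, 0.1152]
orientation: [-0.324, 3.121, -0.006]
contact_force: [0.8, -0.5, 0.6]
grip_width: 0.0251
gripper_force: 39.5
```

Emit:
send_rows([
  {"dx": 0,"dy": 0,"dz": -20,"rx": 0,"ry": 0,"rz": 0},
  {"dx": 0,"dy": 0,"dz": -40,"rx": 0,"ry": 0,"rz": 0},
  {"dx": 0,"dy": 0,"dz": -60,"rx": 0,"ry": 0,"rz": 0},
  {"dx": 0,"dy": 0,"dz": -70,"rx": 0,"ry": 0,"rz": 0},
  {"dx": 0,"dy": 0,"dz": -70,"rx": 0,"ry": 0,"rz": 0},
])

```text
clock: 7.97
tcp_pos: [0.6021, -0.1958, 0.0425]
orientation: [0.325, -3.12, -0.003]
contact_force: [-0.9, 0.5, -0.2]
grip_width: 0.0248
gripper_force: 39.5
```

```bash
python3 - <<'E'
from h import *
o=r.get_obs();print(o['tcp_pos'],o['orientation'],o['joints'].round(2),o['grip_width'],o['contact_force'])
f=grab('top'); P=cloud(f); h=cv2.cvtColor(f['frame'],cv2.COLOR_BGR2HSV)
s=grab('side'); a=s['frame'][220:350,270:460]
cv2.imwrite('pics/tray.png',cv2.resize(a,None,fx=4,fy=4,interpolation=cv2.INTER_CUBIC))
P=cloud(s); m=stickmask(s,(300,410,235,330)); q=P[m]; print('stick',m.sum(),np.nanmin(q,0),np.nanmax(q,0),np.nanmedian(q,0))
E
```

```text
[ 0.60210301 -0.19580738  0.04245504] [ 3.25323411e-01 -3.11963931e+00 -2.57540976e-03] [ 0.04  0.62  0.24  1.8  -0.2   0.75  2.16] 0.024821809252102298 [-0.93741124  0.51969589 -0.2177587 ]
stick 14 [ 0.6149503  -0.227183    0.06738283] [ 0.67684954 -0.19110723  0.13137276] [ 0.64069872 -0.20400329  0.09748321]
```

View pics/tray.png

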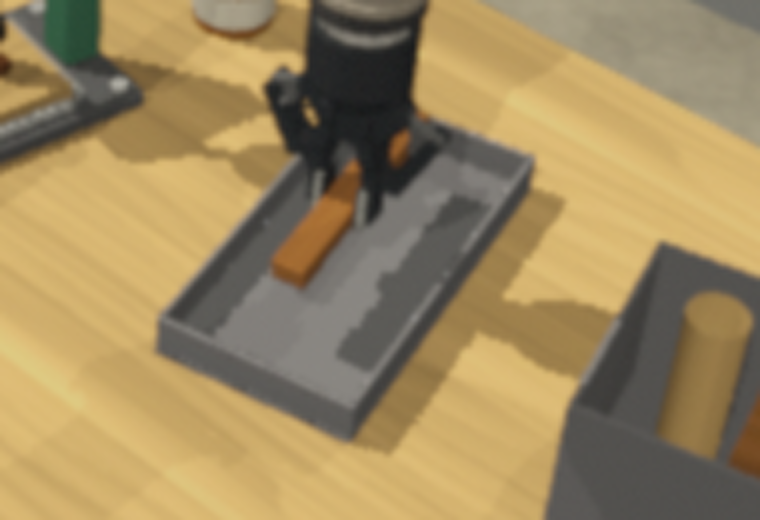

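The view shows the stick held over the tray, parallel to its long side; its near end is at (292,268). Lowering it until it touches.

Emit:
send_rows([
  {"dx": 0,"dy": 0,"dz": -12,"rx": 0,"ry": 0,"rz": 0},
  {"dx": 0,"dy": 0,"dz": -24,"rx": 0,"ry": 0,"rz": 0},
  {"dx": 0,"dy": 0,"dz": -34,"rx": 0,"ry": 0,"rz": 0},
  {"dx": 0,"dy": 0,"dz": -42,"rx": 0,"ry": 0,"rz": 0},
  {"dx": 0,"dy": 0,"dz": -42,"rx": 0,"ry": 0,"rz": 0},
])

```text
clock: 8.48
tcp_pos: [0.6028, -0.196, 0.0011]
orientation: [0.326, -3.121, -0.002]
contact_force: [-0.5, -0.0, -1.0]
grip_width: 0.0253
gripper_force: 39.5
```

Emit:
send_rows([
  {"dx": 0,"dy": 0,"dz": -2,"rx": 0,"ry": 0,"rz": 0},
  {"dx": 0,"dy": 0,"dz": -4,"rx": 0,"ry": 0,"rz": 0},
  {"dx": 0,"dy": 0,"dz": -6,"rx": 0,"ry": 0,"rz": 0},
  {"dx": 0,"dy": 0,"dz": -6,"rx": 0,"ry": 0,"rz": 0},
])

```text
clock: 8.82
tcp_pos: [0.6044, -0.1966, -0.0026]
orientation: [-0.326, 3.125, -0.0]
contact_force: [0.6, -0.3, -0.7]
grip_width: 0.0251
gripper_force: 39.5
```

Emit:
send_rows([
  {"dx": 0,"dy": 0,"dz": -1.5,"rx": 0,"ry": 0,"rz": 0},
  {"dx": 0,"dy": 0,"dz": -3,"rx": 0,"ry": 0,"rz": 0},
  {"dx": 0,"dy": 0,"dz": -4,"rx": 0,"ry": 0,"rz": 0},
  {"dx": 0,"dy": 0,"dz": -4,"rx": 0,"ry": 0,"rz": 0},
])

```text
clock: 9.15
tcp_pos: [0.6042, -0.1965, -0.0068]
orientation: [0.326, -3.124, -0.0]
contact_force: [-0.4, 0.3, -0.6]
grip_width: 0.0248
gripper_force: 39.5
```

Emit:
send_rows([
  {"dx": 0,"dy": 0,"dz": -1,"rx": 0,"ry": 0,"rz": 0},
  {"dx": 0,"dy": 0,"dz": -2,"rx": 0,"ry": 0,"rz": 0},
  {"dx": 0,"dy": 0,"dz": -2,"rx": 0,"ry": 0,"rz": 0},
])

```text
clock: 9.4
tcp_pos: [0.6043, -0.1965, -0.0088]
orientation: [0.326, -3.124, -0.0]
contact_force: [-0.4, -0.1, 0.1]
grip_width: 0.0252
gripper_force: 39.5
```

Emit:
send_rows([
  {"dx": 0,"dy": 0,"dz": -1,"rx": 0,"ry": 0,"rz": 0},
  {"dx": 0,"dy": 0,"dz": -2,"rx": 0,"ry": 0,"rz": 0},
  {"dx": 0,"dy": 0,"dz": -2,"rx": 0,"ry": 0,"rz": 0},
])

```text
clock: 9.65
tcp_pos: [0.6042, -0.1965, -0.0108]
orientation: [0.326, -3.124, -0.0]
contact_force: [-0.1, -0.8, 0.5]
grip_width: 0.0253
gripper_force: 39.5
```

Emit:
send_rows([
  {"dx": 0,"dy": 0,"dz": -1,"rx": 0,"ry": 0,"rz": 0},
  {"dx": 0,"dy": 0,"dz": -1.5,"rx": 0,"ry": 0,"rz": 0},
  {"dx": 0,"dy": 0,"dz": -1.5,"rx": 0,"ry": 0,"rz": 0},
])

```text
clock: 9.9
tcp_pos: [0.6044, -0.1966, -0.0112]
orientation: [-0.326, 3.125, 0.0]
contact_force: [-2.9, 0.9, 6.7]
grip_width: 0.0248
gripper_force: 40.6
```

Contact at 6.7 N, right where the floor was expected. Releasing.

Emit:
send_rows([
  {"dx": 0,"dy": 0,"dz": 0.5,"rx": 0,"ry": 0,"rz": 0},
  {"dx": 0,"dy": 0,"dz": 0.5,"rx": 0,"ry": 0,"rz": 0},
  {"dx": 0,"dy": 0,"dz": 0.5,"rx": 0,"ry": 0,"rz": 0},
  {"dx": 0,"dy": 0,"dz": 0.5,"rx": 0,"ry": 0,"rz": 0},
  {"dx": 0,"dy": 0,"dz": 0.5,"rx": 0,"ry": 0,"rz": 0},
], jaw=48)

```text
clock: 10.32
tcp_pos: [0.6043, -0.1965, -0.0118]
orientation: [0.326, -3.124, -0.0]
contact_force: [0.2, 0.1, 0.2]
grip_width: 0.0481
gripper_force: 0.0
```

Emit:
send_rows([
  {"dx": 0,"dy": 0,"dz": 10,"rx": 0,"ry": 0,"rz": 0},
  {"dx": 0,"dy": 0,"dz": 35,"rx": 0,"ry": 0,"rz": 0},
  {"dx": 0,"dy": 0,"dz": 70,"rx": 0,"ry": 0,"rz": 0},
  {"dx": 0,"dy": 0,"dz": 105,"rx": 0,"ry": 0,"rz": 0},
  {"dx": 0,"dy": 0,"dz": 140,"rx": 0,"ry": 0,"rz": 0},
])

```text
clock: 10.73
tcp_pos: [0.604, -0.1966, 0.1305]
orientation: [0.326, -3.124, 0.0]
contact_force: [0.5, 0.1, 0.3]
grip_width: 0.0478
gripper_force: 0.0
```

Emit:
send_rows([
  {"dx": 0,"dy": 0,"dz": 35,"rx": 0,"ry": 0,"rz": 0},
  {"dx": 0,"dy": 0,"dz": 70,"rx": 0,"ry": 0,"rz": 0},
  {"dx": 0,"dy": 0,"dz": 105,"rx": 0,"ry": 0,"rz": 0},
  {"dx": 0,"dy": 0,"dz": 140,"rx": 0,"ry": 0,"rz": 0},
  {"dx": 0,"dy": 0,"dz": 170,"rx": 0,"ry": 0,"rz": 0},
], jaw=0)

```text
clock: 11.15
tcp_pos: [0.6043, -0.1968, 0.302]
orientation: [-0.325, 3.122, -0.001]
contact_force: [0.3, -0.4, 0.1]
grip_width: 0.0
gripper_force: 0.0
```

```bash
python3 - <<'E'
from h import *
o=r.get_obs();print(o['tcp_pos'],o['orientation'],o['joints'].round(2),o['grip_width'],o['contact_force'])
s=grab('side'); P=cloud(s); m=stickmask(s,(300,410,235,330)); q=P[m]; print('stick',m.sum(),np.nanmin(q,0).round(3),np.nanmax(q,0).round(3),rect(q))
f=grab('top'); P=cloud(f)
v,u=np.mgrid[0:420,0:560]; roi=(u>225)&(u<285)&(v>170)&(v<225)
k=big(roi&(P[...,2]>.262)); q=np.argwhere(k)[:,::-1]; print('knob',rect(ray(f,q,.275)),P[k][:,2].max())
E
```

```text
[ 0.60427532 -0.19679164  0.30204888] [-3.25017375e-01  3.12232309e+00 -9.93368185e-04] [-0.02  0.35  0.31  1.57 -0.11  1.24  2.09] 2.3777013235042903e-05 [ 0.29796465 -0.40099608  0.10479929]
stick 6 [ 0.526 -0.226  0.012] [ 0.546 -0.22   0.018] (array([ 536.1, -223.4]), 20.7, 1.8, 13.4)
knob (array([565.7, 126.3]), 51.8, 51.5, 45.6) 0.2913477864506544
```

Emit:
send_rows([
  {"dx": -4,"dy": 32,"dz": 6,"rx": 0,"ry": 0,"rz": -3},
  {"dx": -8,"dy": 68,"dz": 12,"rx": 0,"ry": 0,"rz": -6},
  {"dx": -13,"dy": 104,"dz": 15,"rx": 0,"ry": 0,"rz": -9},
  {"dx": -17,"dy": 140,"dz": 15,"rx": 0,"ry": 0,"rz": -12},
  {"dx": -21,"dy": 175,"dz": 15,"rx": 0,"ry": 0,"rz": -15},
])

```text
clock: 11.67
tcp_pos: [0.5826, -0.0199, 0.3137]
orientation: [0.089, 3.14, 0.0]
contact_force: [1.4, 0.3, 0.4]
grip_width: 0.0
gripper_force: 0.0
```

Emit:
send_rows([
  {"dx": -5,"dy": 36,"dz": 0,"rx": 0,"ry": 0,"rz": -3},
  {"dx": -9,"dy": 72,"dz": 0,"rx": 0,"ry": 0,"rz": -6},
  {"dx": -13,"dy": 108,"dz": 0,"rx": 0,"ry": 0,"rz": -9},
  {"dx": -18,"dy": 146,"dz": 0,"rx": 0,"ry": 0,"rz": -9},
  {"dx": -18,"dy": 146,"dz": 0,"rx": 0,"ry": 0,"rz": -9},
])

```text
clock: 12.08
tcp_pos: [0.563, 0.1344, 0.313]
orientation: [-0.312, -3.124, -0.006]
contact_force: [-0.1, 1.6, -0.9]
grip_width: -0.0001
gripper_force: 0.0
```

Emit:
send_rows([
  {"dx": 0,"dy": 0,"dz": 0,"rx": 0,"ry": 0,"rz": 0},
  {"dx": 0,"dy": 0,"dz": 0,"rx": 0,"ry": 0,"rz": 0},
])

```text
clock: 12.25
tcp_pos: [0.5651, 0.1239, 0.3133]
orientation: [-0.33, -3.124, 0.001]
contact_force: [-0.4, -1.1, 0.5]
grip_width: 0.0002
gripper_force: 0.0
```

```bash
python3 - <<'E'
from h import *
o=r.get_obs();print(o['tcp_pos'],o['orientation'],o['joints'].round(2),o['contact_force'])
s=grab('side'); P=cloud(s)
v,u=np.mgrid[0:420,0:560]
m=(u>310)&(u<400)&(v>235)&(v<320)&(P[...,2]>.015)&(P[...,2]<.03)
h=cv2.cvtColor(s['frame'],cv2.COLOR_BGR2HSV); w=big((u>300)&(u<410)&(v>235)&(v<330)&(h[...,0]<25)&(h[...,1]>90)&(P[...,2]<.04)&(P[...,2]>.006))
print('stick',w.sum(),rect(P[w]),np.median(P[w][:,2]))
im=s['frame']; a=cv2.resize(im[110:250,210:310],None,fx=4,fy=4,interpolation=cv2.INTER_CUBIC); b=cv2.resize(im[225:330,305:410],None,fx=3.5,fy=3.5,interpolation=cv2.INTER_CUBIC)
b=cv2.copyMakeBorder(b,0,a.shape[0]-b.shape[0],0,0,cv2.BORDER_CONSTANT); cv2.imwrite('pics/knob.png',np.hstack([a,b]))
for uu in (262,264,266,268,270):
    print(uu,[(vv,P[vv,uu].round(3).tolist(),s['frame'][vv,uu].tolist()) for vv in range(152,172,2)])
E
```

```text
[0.56508751 0.12393078 0.31329748] [-3.30340393e-01 -3.12389924e+00  1.17286721e-03] [-0.51  0.24  0.22  1.68 -0.06  1.23  1.09] [-0.44772796 -1.06572179  0.45770247]
stick 537 (array([ 615.4, -190. ]), 205.0, 34.3, 12.7) 0.024636604640489335
262 [(152, [0.553, 0.127, 0.34], [80, 91, 97]), (154, [0.95, 0.557, -0.004], [97, 150, 179]), (156, [0.932, 0.538, 0.003], [111, 178, 211]), (158, [0.918, 0.523, 0.006], [112, 179, 213]), (160, [0.911, 0.516, 0.002], [112, 179, 212]), (162, [0.912, 0.517, -0.008], [114, 182, 216]), (164, [0.571, 0.147, 0.285], [70, 123, 160]), (166, [0.563, 0.139, 0.285], [29, 55, 95]), (168, [0.553, 0.127, 0.288], [31, 57, 97]), (170, [0.548, 0.122, 0.286], [31, 59, 100])]
264 [(152, [0.557, 0.122, 0.341], [77, 82, 84]), (154, [0.554, 0.119, 0.337], [93, 111, 121]), (156, [0.948, 0.543, -0.006], [109, 170, 203]), (158, [0.923, 0.517, 0.006], [112, 179, 212]), (160, [0.918, 0.512, 0.001], [111, 178, 212]), (162, [0.907, 0.5, 0.001], [108, 175, 209]), (164, [0.572, 0.139, 0.288], [55, 98, 134]), (166, [0.566, 0.133, 0.287], [31, 56, 95]), (168, [0.56, 0.127, 0.28
[... 755 characters left out ...]
12]), (162, [0.917, 0.487, 0.003], [109, 175, 209]), (164, [0.581, 0.132, 0.287], [58, 103, 139]), (166, [0.576, 0.127, 0.285], [30, 56, 96]), (168, [0.568, 0.118, 0.286], [32, 61, 102]), (170, [0.562, 0.112, 0.284], [30, 60, 100])]
270 [(152, [1.882, 1.487, -0.746], [93, 112, 117]), (154, [1.861, 1.466, -0.745], [117, 138, 146]), (156, [1.836, 1.44, -0.739], [118, 141, 149]), (158, [0.949, 0.51, -0.002], [109, 161, 188]), (160, [0.94, 0.501, -0.004], [111, 179, 211]), (162, [0.928, 0.487, -0.002], [110, 179, 211]), (164, [0.915, 0.474, -0.0], [84, 142, 177]), (166, [0.579, 0.122, 0.286], [33, 60, 100]), (168, [0.572, 0.115, 0.285], [33, 61, 103]), (170, [0.563, 0.105, 0.287], [29, 55, 94])]
```

View pics/knob.png

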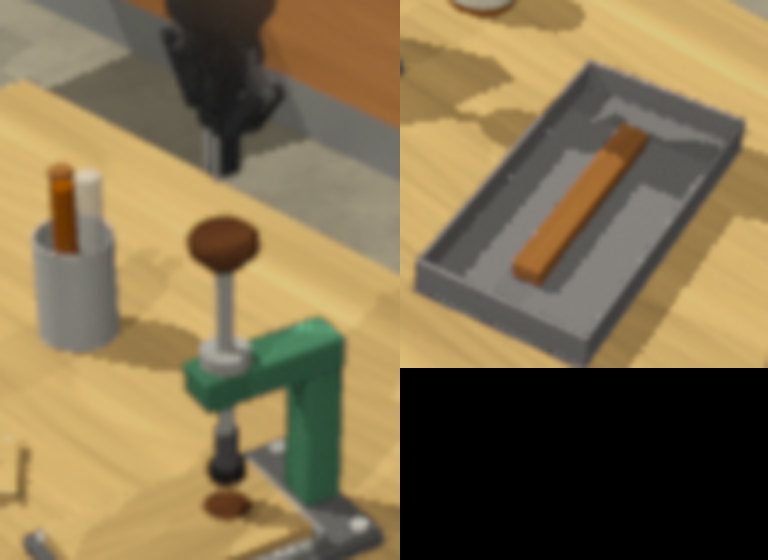

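The stick lies flat in the tray, and the closed fingertips at (225,172) are over the knob at (224,242). Lowering to the knob.

Emit:
send_rows([
  {"dx": 0,"dy": 2,"dz": -12,"rx": 0,"ry": 0,"rz": 0},
  {"dx": 0,"dy": 2,"dz": -24,"rx": 0,"ry": 0,"rz": 0},
  {"dx": 0,"dy": 2,"dz": -34,"rx": 0,"ry": 0,"rz": 0},
  {"dx": 0,"dy": 2,"dz": -40,"rx": 0,"ry": 0,"rz": 0},
  {"dx": 0,"dy": 2,"dz": -40,"rx": 0,"ry": 0,"rz": 0},
])

```text
clock: 12.72
tcp_pos: [0.5642, 0.1257, 0.271]
orientation: [-0.331, -3.121, 0.003]
contact_force: [-0.1, 0.4, -0.0]
grip_width: 0.0001
gripper_force: 0.0
```

Emit:
send_rows([
  {"dx": 0,"dy": 0,"dz": -1,"rx": 0,"ry": 0,"rz": 0},
  {"dx": 0,"dy": 0,"dz": -2,"rx": 0,"ry": 0,"rz": 0},
  {"dx": 0,"dy": 0,"dz": -2,"rx": 0,"ry": 0,"rz": 0},
])

```text
clock: 12.97
tcp_pos: [0.5656, 0.1265, 0.2717]
orientation: [0.331, 3.124, 0.0]
contact_force: [-0.2, 0.5, 0.3]
grip_width: 0.0
gripper_force: 0.0
```

Emit:
send_rows([
  {"dx": 0,"dy": 0,"dz": -1,"rx": 0,"ry": 0,"rz": 0},
  {"dx": 0,"dy": 0,"dz": -2,"rx": 0,"ry": 0,"rz": 0},
  {"dx": 0,"dy": 0,"dz": -2,"rx": 0,"ry": 0,"rz": 0},
])

```text
clock: 13.22
tcp_pos: [0.5654, 0.1265, 0.2694]
orientation: [0.331, 3.124, 0.0]
contact_force: [-0.7, -0.6, -0.7]
grip_width: -0.0
gripper_force: 0.0
```

Emit:
send_rows([
  {"dx": 0,"dy": 0,"dz": -1,"rx": 0,"ry": 0,"rz": 0},
  {"dx": 0,"dy": 0,"dz": -2,"rx": 0,"ry": 0,"rz": 0},
  {"dx": 0,"dy": 0,"dz": -2,"rx": 0,"ry": 0,"rz": 0},
])

```text
clock: 13.47
tcp_pos: [0.5655, 0.1265, 0.2679]
orientation: [0.331, 3.124, 0.001]
contact_force: [-2.7, 0.4, 4.6]
grip_width: -0.0001
gripper_force: 2.3
```

Emit:
send_rows([
  {"dx": 0,"dy": 0,"dz": -1,"rx": 0,"ry": 0,"rz": 0},
  {"dx": 0,"dy": 0,"dz": -2,"rx": 0,"ry": 0,"rz": 0},
  {"dx": 0,"dy": 0,"dz": -2,"rx": 0,"ry": 0,"rz": 0},
])

```text
clock: 13.72
tcp_pos: [0.5655, 0.1265, 0.2659]
orientation: [0.331, 3.124, 0.001]
contact_force: [-1.8, 0.1, 4.5]
grip_width: -0.0
gripper_force: 2.5
```

Emit:
send_rows([
  {"dx": 0,"dy": 0,"dz": -6,"rx": 0,"ry": 0,"rz": 0},
  {"dx": 0,"dy": 0,"dz": -12,"rx": 0,"ry": 0,"rz": 0},
  {"dx": 0,"dy": 0,"dz": -18,"rx": 0,"ry": 0,"rz": 0},
  {"dx": 0,"dy": 0,"dz": -24,"rx": 0,"ry": 0,"rz": 0},
  {"dx": 0,"dy": 0,"dz": -24,"rx": 0,"ry": 0,"rz": 0},
])

```text
clock: 14.13
tcp_pos: [0.5657, 0.1266, 0.2416]
orientation: [0.331, 3.123, 0.001]
contact_force: [-2.5, 0.5, 7.9]
grip_width: -0.0001
gripper_force: 4.2
```

Emit:
send_rows([
  {"dx": 0,"dy": 0,"dz": -4,"rx": 0,"ry": 0,"rz": 0},
  {"dx": 0,"dy": 0,"dz": -8,"rx": 0,"ry": 0,"rz": 0},
  {"dx": 0,"dy": 0,"dz": -12,"rx": 0,"ry": 0,"rz": 0},
  {"dx": 0,"dy": 0,"dz": -14,"rx": 0,"ry": 0,"rz": 0},
  {"dx": 0,"dy": 0,"dz": -14,"rx": 0,"ry": 0,"rz": 0},
])

```text
clock: 14.55
tcp_pos: [0.5658, 0.1266, 0.2292]
orientation: [0.331, 3.123, 0.002]
contact_force: [-5.6, -1.3, 17.1]
grip_width: -0.0001
gripper_force: 8.2
```

Emit:
send_rows([
  {"dx": 0,"dy": 0,"dz": 0,"rx": 0,"ry": 0,"rz": 0},
  {"dx": 0,"dy": 0,"dz": 0,"rx": 0,"ry": 0,"rz": 0},
  {"dx": 0,"dy": 0,"dz": 0,"rx": 0,"ry": 0,"rz": 0},
])

```text
clock: 14.8
tcp_pos: [0.5657, 0.1266, 0.2297]
orientation: [0.331, 3.123, 0.002]
contact_force: [-5.4, -1.2, 17.1]
grip_width: 0.0
gripper_force: 8.2
```

```bash
python3 - <<'E'
from h import *
o=r.get_obs();print(o['tcp_pos'],o['contact_force'],o['clock'])
s=grab('side'); im=s['frame']; cv2.imwrite('pics/press.png',cv2.resize(im[130:290,200:420],None,fx=3.5,fy=3.5,interpolation=cv2.INTER_CUBIC))
P=cloud(s); print([(v,P[v,258].round(3).tolist(),im[v,258].tolist()) for v in range(182,200,2)])
E
```

```text
[0.5657312  0.12658637 0.2296523 ] [-5.4159273  -1.24346223 17.14496971] 14.8
[(182, [0.542, 0.134, 0.242], [31, 60, 98]), (184, [0.537, 0.129, 0.24], [34, 63, 93]), (186, [0.768, 0.385, 0.007], [85, 144, 176]), (188, [0.761, 0.377, 0.005], [116, 186, 218]), (190, [0.758, 0.375, -0.001], [117, 185, 219]), (192, [0.745, 0.36, 0.003], [109, 177, 210]), (194, [0.73, 0.344, 0.01], [78, 130, 160]), (196, [0.728, 0.342, 0.003], [75, 126, 155]), (198, [0.725, 0.338, -0.002], [78, 126, 148])]
```

View pics/press.png

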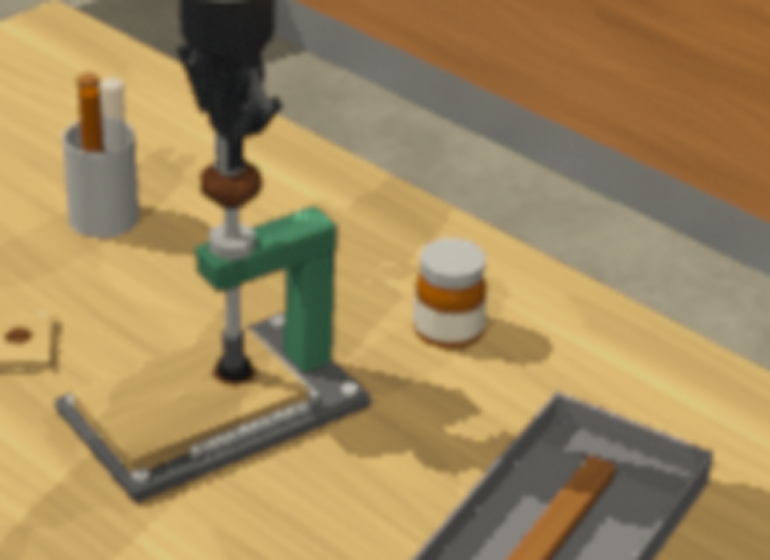

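The knob is down, the pad is on the panel's patch at (234,372), and the push reads 17 N, which puts the travel near 39 mm. A small trim, then I'll hand in.

Emit:
send_rows([
  {"dx": 0,"dy": 0,"dz": -0.7,"rx": 0,"ry": 0,"rz": 0},
  {"dx": 0,"dy": 0,"dz": -0.7,"rx": 0,"ry": 0,"rz": 0},
  {"dx": 0,"dy": 0,"dz": -0.7,"rx": 0,"ry": 0,"rz": 0},
  {"dx": 0,"dy": 0,"dz": -0.7,"rx": 0,"ry": 0,"rz": 0},
])

```text
clock: 15.18
tcp_pos: [0.5658, 0.1266, 0.229]
orientation: [0.331, 3.123, 0.002]
contact_force: [-5.2, -1.8, 16.5]
grip_width: -0.0003
gripper_force: 8.3
```

```bash
python3 -c "
from bench import r
o=r.get_obs();print(o['tcp_pos'],o['contact_force']);print(r.hand_in())"
```

```text
[0.56575759 0.12658893 0.22902796] [-5.22017714 -1.81760409 16.48919926]
the job is handed in; nothing more can be done
None
```

I handed the job in at 15.2 s with the stick flat in the tray, the panel apparently unmoved, and the arm holding the knob down about 40 mm (16.5 N push, pad on the panel); no verdict came back.

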